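Hang a hook-on picking bin in the slat rail and snap it home

TASK

Hang the empty grey picking bin from the table in the empty middle place of the slat rail, between the two bins that hang there already: tip its front up, feel its upturned hook lip into the rail's groove, swing it down, then press down on its front rim until its heel snaps past the roller catch, so that it hangs upright and flush against the rail like its neighbours. The rail is clamped at a different height each time, so feel or look for it; do not knock over the bottle and the carton that stand next to the bin on the table, and leave the bin hanging free.

Things in the scene. Friction and masses are not known exactly. Their poses are not given: they have to be found in the camera images.
- bin_mid (a point): The loose grey bin, open top, 100 deep (x) x 60 wide (y) x 62 mm high, 0.11 to 0.18 kg, upright on the table. This point: between its side walls, 31 mm above its underside, 58 mm behind its front, 42 mm before its back face. x from front to back (to the rail when hung), y left, z up. Side walls 62 mm high over the rear 62 mm, sloping to 36 mm in front: grip across the 60 mm width near this point.
- bin_rim (a point): Middle of the top of the bin's rolled front rim, 11 mm deep (x), 60 mm wide: 54.5 mm before bin_mid and 8 mm above it, axes as there. Press here. With the neck on the ledge it sinks about 20 mm from merely hooked to snapped home; the force rises to about 8 to 11 N, falls away as the catch snaps, then a hard stop follows.
- bin_hook (a point): Where the underside of the hook's neck meets the bin's back face: 42 mm behind bin_mid, 19 mm above it. The hook is 44 mm wide: a neck 3 mm thick reaches 8 mm back (+x); at its end a lip 3 mm thick stands up, 22 mm high from the neck's underside (10 mm higher than the bin's walls).
- bin_heel (a point): Bottom edge of the bin's back face. Here a tab 3 mm thick, 44 mm wide reaches 15 mm back, with a round rib on it whose top is 8 mm above the bin's underside and 11.5 mm behind the back face; the rib snaps past the roller catch.
- stand: Fixed stand, two aluminium uprights 374 mm apart, 253 mm high, carrying a slat rail 404 mm long. Origin on the table straight below the middle of the rail's front face, at the centre of the empty place; x to the rail's back, y left along it, z up. The height of the rail differs each time and is not reported: its flat top (28 mm deep from the front face) lies 175 to 215 mm above the table.
- groove_foot (a point): Same point as the stand's origin. Groove in the rail's front face, over its whole length: opening from 40 mm (lower edge, the ledge that carries the neck) to 22 mm below the rail's top. The slat above it is 3 mm thick; behind it the groove is 24 mm deep from the front face and rises to 4 mm below the top. A hook enters only with the bin's front tipped up 30 to 45 degrees.
- catch_foot (a point): On the table, 5 mm behind the front face, below the roller catch of the middle place: steel roller 10 mm across, 18 mm long, axis 80 mm below the rail's top, on a spring: yields up to 4.5 mm upwards, 13 N at first, 31 N at the end. A bin only hooked rests on it, its front 7 to 12 degrees high; snapped home it is 0 to 2 degrees low. Flat rail face above it: 40 to 76 mm below the top.
- neighbour_foot (a point): On the table below the middle of the front face of the left neighbour bin's place, 120 mm to the left of the stand's origin. Bins like the loose one, full of bottles (tops 13 mm below the rail's top), are fixed snapped home in the rail here and 120 mm to the right of the origin.
- bottle_near: Small lacquer bottle with a black cap, 27 across x 74 mm, standing loose on the table behind the bin; bystander, origin at the centre of its underside, z up.
- carton_near: White and dark folding carton, 34 x 34 x 117 mm, standing loose on the table to the left of the bin; bystander, origin at the centre of its underside, z up.

How it is judged:
By the outcome, as a careful person would: the job done as asked, in the order asked, and still so for the second after the job is handed in, with the robot touching nothing.
It also fails if it takes over 61 s, if anything falls off the work surface, if the arm or the gripper's body presses on something with over 40 N, if the wrist force passes 120 N, or if a joint passes its speed limit or range.

ROBOT

A 6-joint arm with a two-finger parallel gripper is mounted at the origin on a cart in front of the work surface, level with it; the furniture and walls round the work are solid. World frame = base frame: x ahead of the robot, y to its left, z up, the work surface at z = 0. Lengths are in m, angles in rad, forces in N, time in s.
With the tool pointing down it reaches from about 0.3 to 0.775 m from the base axis. Payload 14.6 kg.
Tool frame: the origin (TCP) lies on the centre line of the jaws, within the pads' length; the fingertips stand 19 mm ahead of it and the grasp point (between the pads) is the TCP; y points along the fingers, x is the direction in which the jaws open and shut, and the axes are right-handed (so a half turn about y gives the same grasp; the last joint's range is limited). The gripper opens to 94 mm and grips with 3 to 60 N. Pads are 16 mm wide; open, the fingers measure 119 mm over their backs; the gripper's body (75 mm by 177 mm) begins 78 mm behind the grasp point.
Start: joints at [1.178, 0.3, 1.521, -0, 1.321, -0.067], TCP at [0.176, 0.521, 0.224] pointing down, gripper open.
Joint ranges: [-3.03, 3.03], [-0.79, 2.21], [0.23, 2.52], [-1.04, 4.18], [0, 3.07], [-2.55, 2.55]. Speed limits (rad/s): [2.22, 2.22, 2.57, 3.14, 3.14, 3.14].

INTERFACE

Orientations are given as [roll, pitch, yaw] about the fixed x, y, z axes, in that order (R = Rz(yaw) Ry(pitch) Rx(roll)).
In Python, from station import ctrl, optics gives the robot as it stands.
- The arm moves only by the tool jog_arm, never from a script. Its argument "targets" is a list of rows, each a list of 3 entries, a list of its own where there are three numbers: the finger opening in cm, from 0 to 9.4, then the shift along the tool's x, y, z in cm, then the turn about the tool's y in rad. A call has 1 to 10 rows; each row is the pose to reach, as a shift and turn from the pose commanded when the call began, along the tool's axes at that moment; what a row does not reach only later rows make up. A row lasts 1/10 s, in which the tool goes at most 50 mm and 8.59 degrees, less where a joint would pass 70% of its speed; a pose out of reach is approached as far as the arm can. A call with a gripper value outside its range is refused whole. The fingers move at their own pace and stop on an object; "grip_force" is the grip in N (left out, the last holds). Time passes only in rows, so rows that repeat a pose let the fingers close. It gives the time, the measured TCP pose, the force and the opening at its end, in the units of the state.
- ctrl.get_obs(): the state, without advancing time (a new reading comes with each control period).
- optics.camera(name): name is "scene" or "side" or "wrist"; returns a dict with "img" (400x640x3 uint8, red, green, blue), "range_z" (400x640 float32, m along the optical axis (not along the pixel's ray), 0 where there is no reading), "camera_matrix" (3x3 intrinsics, pixels), "k1" (the pictures are not rectified: a ray, as slopes to the right and down, at radius r is drawn at 1 + k1 r^2 times it, then the intrinsics apply), "world_to_cam" (4x4, takes a point from world to camera coordinates); the wrist camera has in their place "mount" (4x4, takes a point from camera to tool coordinates, whose origin is the TCP and whose axes are the tool frame's). Camera axes: x right, y up, looking along -z (the intrinsics and any distortion apply to the point x, -y, -z); pixel columns grow to the right and rows downward; lengths in m; the calibration is good to about 2 mm. A picture is of the moment at which its call begins: read the wrist's pose just before it.
- ctrl.hand_in(): hands the job in, once; it reports no verdict.
The state is a dict: "time_s": time; "qpos": joint angles; "joint_vel": joint speeds; "tau": joint torques, N m; "ee_pos": TCP position; "eef_rot": TCP orientation; "force": force on the tool from outside, world axes, zero at the start; "moment": the same for the moment, N m; "grip_width": finger opening in m.
Only numpy, scipy, OpenCV 4.12 (cv2) and the standard library are available. Lean on these libraries where they do the work, as an engineer would, in place of code of your own. Each camera call takes 0.05 s, during which the arm holds its last target. There are 200 camera calls.

## Working session

There is one attempt and no reset: what is moved stays moved. The work goes in short steps, Python scripts to look and compute and a tool call to move; the robot and the scene stay as the last step left them, time stands still between calls to the robot, and variables do not carry over. Pictures are saved under pics/ and viewed, about 8 in all and at most 12, crops included, and the job is handed in when it is done.

Besides the shell and the picture viewer there is one more tool, called after "Emit:" as name([rows], argument=value, ...), one row to a line, values as JSON. jog_arm: Moves the arm, as the interface text tells. Its arguments: {"type":"object","properties":{"targets":{"type":"array","items":{"type":"array"}},"grip_force":{"type":"number"}},"required":["targets"]}

```bash
ls; mkdir -p pics; cat > h.py <<'E'
import numpy as np, cv2, sys
from station import ctrl, optics
from scipy.spatial.transform import Rotation as R
def state(p=True):
    o=ctrl.get_obs()
    if p:
        for k in o: print(k,np.round(o[k],4))
    return o
def T_tool(o):
    T=np.eye(4);T[:3,:3]=R.from_euler('xyz',o['eef_rot']).as_matrix();T[:3,3]=o['ee_pos'];return T
def snap(name):
    o=ctrl.get_obs();c=optics.camera(name)
    c['c2w']=np.linalg.inv(c['world_to_cam']) if 'world_to_cam' in c else T_tool(o)@c['mount']
    return c
def cloud(c):
    K=c['camera_matrix'];h,w=c['range_z'].shape
    u,v=np.meshgrid(np.arange(w),np.arange(h))
    p=cv2.undistortPoints(np.stack([u,v],-1).reshape(-1,1,2).astype(np.float64),K,np.array([c['k1'],0,0,0.])).reshape(h,w,2)
    z=c['range_z'].astype(float)
    P=np.stack([p[...,0]*z,-p[...,1]*z,-z],-1)
    W=P@c['c2w'][:3,:3].T+c['c2w'][:3,3]
    W[z<=0]=np.nan
    return W
E
python3 - <<'E'
from h import *
o=state()
for n in ['scene','side','wrist']:
    c=snap(n);cv2.imwrite(f'pics/{n}0.png',c['img'][...,::-1])
    np.savez(f'{n}0.npz',W=cloud(c),img=c['img'],c2w=c['c2w'],K=c['camera_matrix'],k1=c['k1'])
    print(n,c['c2w'].round(3).tolist(),c['k1'],c['camera_matrix'].round(1).tolist())
E
```

```text
pics
time_s 0.0
qpos [ 1.1784  0.3005  1.5216 -0.      1.3207 -0.0666]
joint_vel [-0.001  -0.      0.0003  0.     -0.      0.0009]
tau [ 1.30000e-03 -5.31801e+01 -3.52736e+01  7.09000e-02  2.44000e-02
 -1.00000e-04]
ee_pos [0.1759 0.5208 0.2238]
eef_rot [-1.5707e+00  1.2000e-03  1.2450e+00]
force [-0.2502  0.1166  0.1544]
moment [ 0.0136  0.0058 -0.0217]
grip_width 0.0941
scene [[0.898, -0.222, 0.381, 0.885], [0.44, 0.493, -0.75, -0.622], [-0.021, 0.841, 0.54, 0.629], [0.0, 0.0, 0.0, 1.0]] 0.022695028416912028 [[417.5, 0.0, 317.9], [0.0, 417.5, 199.6], [0.0, 0.0, 1.0]]
side [[-0.338, -0.617, 0.71, 1.495], [0.941, -0.238, 0.241, 0.471], [0.02, 0.75, 0.661, 0.996], [0.0, 0.0, 0.0, 1.0]] 0.03241913116716668 [[471.8, 0.0, 323.1], [0.0, 471.8, 196.3], [0.0, 0.0, 1.0]]
wrist [[0.32, -0.907, -0.273, 0.097], [0.947, 0.306, 0.094, 0.549], [-0.002, -0.288, 0.957, 0.385], [0.0, 0.0, 0.0, 1.0]] 0.008904724266350616 [[317.0, 0.0, 320.3], [0.0, 317.0, 199.9], [0.0, 0.0, 1.0]]
```

View pics/scene0.png

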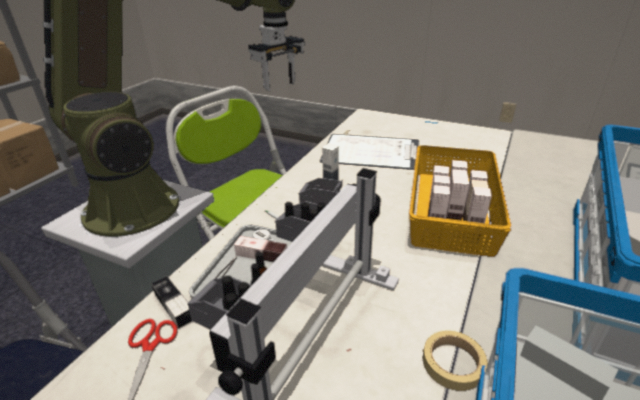

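View pics/side0.png

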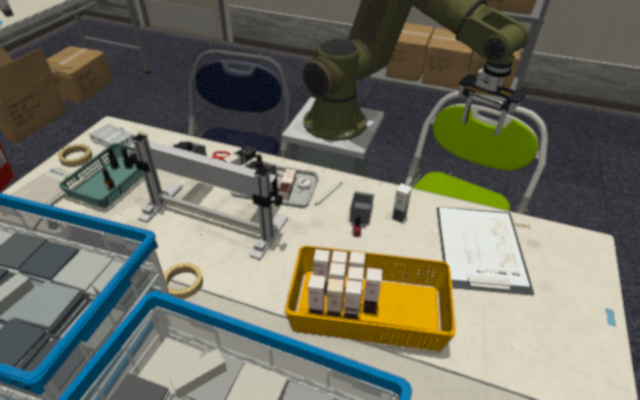

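The scene view shows the rail (top from (245,290) to (365,185)), the bin about (320,195) and the carton at (330,160). In the side view the bin is at (361,208), the bottle at (357,228) and the carton at (401,200). Next I'll make a height map from the depth data.

```bash
python3 - <<'E'
from h import *
x0,y0,x1,y1,s=0.3,-0.5,0.85,0.45,0.00125
H=int((x1-x0)/s);Wd=int((y1-y0)/s)
hm=np.zeros((H,Wd,3))
for ch,n in enumerate(['scene0','side0']):
    d=np.load(n+'.npz');W=d['W'].reshape(-1,3);W=W[np.isfinite(W).all(1)]
    m=(W[:,0]>x0)&(W[:,0]<x1)&(W[:,1]>y0)&(W[:,1]<y1)&(W[:,2]>0.01)&(W[:,2]<.3)
    P=W[m];i=((x1-P[:,0])/s).astype(int);j=((y1-P[:,1])/s).astype(int)
    np.maximum.at(hm[...,2 if ch==0 else 1],(np.clip(i,0,H-1),np.clip(j,0,Wd-1)),P[:,2])
    # rail plane height hist
    h,e=np.histogram(P[:,2],bins=np.arange(.15,.27,.005));print(n,dict(zip(e.round(3),h)))
cv2.imwrite('pics/hm.png',np.clip(hm/0.26*255,0,255).astype(np.uint8))
c=cv2.imread('pics/side0.png')[150:270,110:430];cv2.imwrite('pics/sidec.png',cv2.resize(c,None,fx=2.5,fy=2.5,interpolation=cv2.INTER_CUBIC))
E
```

```text
scene0 {np.float64(0.15): np.int64(473), np.float64(0.155): np.int64(786), np.float64(0.16): np.int64(613), np.float64(0.165): np.int64(667), np.float64(0.17): np.int64(754), np.float64(0.175): np.int64(780), np.float64(0.18): np.int64(1064), np.float64(0.185): np.int64(790), np.float64(0.19): np.int64(635), np.float64(0.195): np.int64(688), np.float64(0.2): np.int64(436), np.float64(0.205): np.int64(2611), np.float64(0.21): np.int64(423), np.float64(0.215): np.int64(133), np.float64(0.22): np.int64(141), np.float64(0.225): np.int64(145), np.float64(0.23): np.int64(140), np.float64(0.235): np.int64(142), np.float64(0.24): np.int64(156), np.float64(0.245): np.int64(180), np.float64(0.25): np.int64(649), np.float64(0.255): np.int64(39), np.float64(0.26): np.int64(0), np.float64(0.265): np.int64(0)}
side0 {np.float64(0.15): np.int64(234), np.float64(0.155): np.int64(269), np.float64(0.16): np.int64(250), np.float64(0.165): np.int64(260), np.float64(0.17): np.int64(290), np.float64(0.175): np.int64(301), np.float64(0.18): np.int64(325), np.float64(0.185): np.int64(253), np.float64(0.19): np.int64(285), np.float64(0.195): np.int64(209), np.float64(0.2): np.int64(340), np.float64(0.205): np.int64(723), np.float64(0.21): np.int64(63), np.float64(0.215): np.int64(47), np.float64(0.22): np.int64(49), np.float64(0.225): np.int64(47), np.float64(0.23): np.int64(48), np.float64(0.235): np.int64(48), np.float64(0.24): np.int64(42), np.float64(0.245): np.int64(67), np.float64(0.25): np.int64(157), np.float64(0.255): np.int64(2), np.float64(0.26): np.int64(0), np.float64(0.265): np.int64(0)}
```

View pics/hm.png

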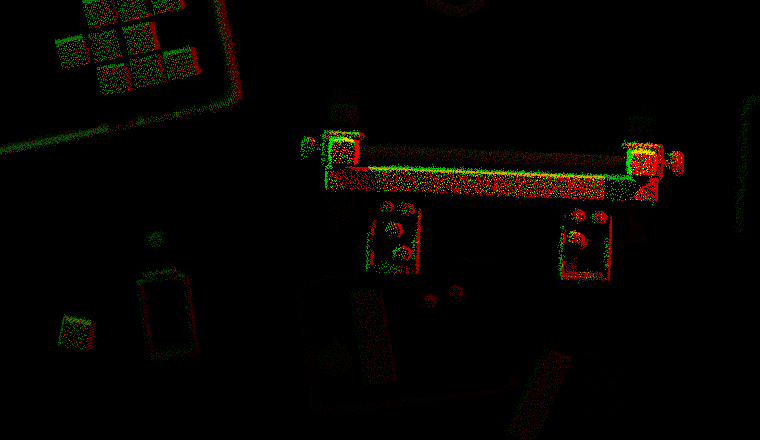

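View pics/wrist0.png

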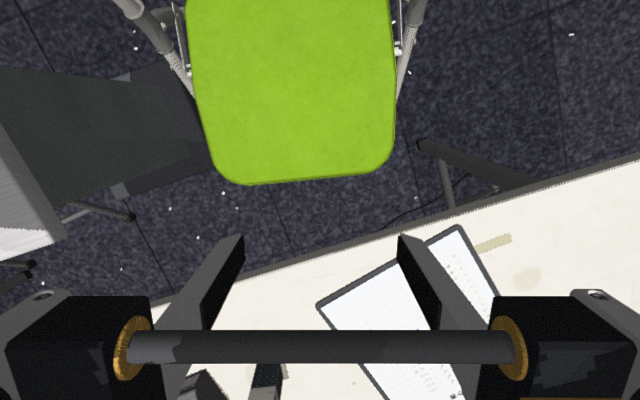

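The height map (up = +x, left = +y) shows the bin at cols 140–195, rows 270–355, with the hook end at the top. The bottle is at (155,238), the carton at (77,333), and the rail's front edge runs from (327,189) to (657,201). The wrist view mainly shows the chair. Next I'll fit numbers.

```bash
python3 - <<'E'
from h import *
for n in ['scene0','side0']:
    W=np.load(n+'.npz')['W'].reshape(-1,3);W=W[np.isfinite(W).all(1)]
    def box(a,b,c,d,e,f): return W[(W[:,0]>a)&(W[:,0]<b)&(W[:,1]>c)&(W[:,1]<d)&(W[:,2]>e)&(W[:,2]<f)]
    def rect(P,l):
        if len(P)<5: print(n,l,'few');return
        r=cv2.minAreaRect((P[:,:2]*1000).astype(np.float32));print(n,l,len(P),np.round(r[0],1),np.round(r[1],1),round(r[2],2),'z',np.percentile(P[:,2]*1000,[5,50,95]).round(1))
    t=box(.58,.66,-.33,.0,.19,.215);z=np.median(t[t[:,2]>.203][:,2]);print('railtop',z)
    T=box(.58,.66,-.33,.0,z-.003,z+.003);rect(T,'rail')
    ys=np.linspace(-.32,-.01,32);f=[(y,np.percentile(T[abs(T[:,1]-y)<.005][:,0],[2,98])) for y in ys if (abs(T[:,1]-y)<.005).sum()>10]
    A=np.array([[y,a[0],a[1]] for y,a in f]);print('front fit',np.polyfit(A[:,0],A[:,1],1),'back',np.polyfit(A[:,0],A[:,2],1))
    rect(box(.37,.54,.195,.285,.052,.080),'bin top');rect(box(.37,.54,.195,.285,.065,.080),'lip');rect(box(.37,.54,.195,.285,.02,.080),'bin all')
    rect(box(.525,.59,.22,.29,.06,.09),'bottle');rect(box(.39,.48,.31,.39,.105,.13),'carton top')
    rect(box(.48,.60,-.1,0,.12,.19),'nbL');rect(box(.48,.60,-.34,-.24,.12,.19),'nbR')
    rect(box(.63,.69,-.05,.06,.245,.26),'upL');rect(box(.62,.69,-.41,-.33,.245,.26),'upR')
    rect(box(.55,.75,.15,.4,-.01,.006),'table')
    B=box(.37,.52,.195,.285,.058,.066)
    for s,m in (('L',B[:,1]>.24),('R',B[:,1]<.24)):
        if m.sum()>6: print(s,m.sum(),np.polyfit(B[m,0],B[m,1],1),np.polyval(np.polyfit(B[m,0],B[m,1],1),.47))
E
```

```text
railtop 0.2090368120341951
scene0 rail 2234 [ 619.9 -165. ] [328.6  30.1] 87.9 z [207.6 209.1 210.3]
front fit [0.03994187 0.61334224] back [0.03778581 0.64014092]
scene0 bin top 269 [467.  239.1] [87.3 65. ] 7.1 z [52.9 58.2 69.5]
scene0 lip 23 [497.3 243.7] [29.2 55.7] 16.6 z [65.1 70.7 72.7]
scene0 bin all 841 [455.1 239.2] [110.9  67.5] 6.52 z [25.  43.9 63.3]
scene0 bottle 6 [545.7 254.2] [7.9 5.6] 11.84 z [74.4 75.3 75.9]
scene0 carton top 129 [432.4 352. ] [35.9 37.3] 80.85 z [106.8 116.1 118.8]
scene0 nbL 1018 [552.8 -44.4] [63.  86.8] 87.55 z [127.7 163.2 186.2]
scene0 nbR 1628 [ 542.5 -283.7] [61.4 88.2] 88.82 z [122.8 157.  184.4]
scene0 upL 209 [661.2  17.4] [30.9 32.6] 0.51 z [245.9 253.2 254.7]
scene0 upR 659 [ 646.3 -354.9] [31.1 31.3] 85.93 z [246.7 253.6 255. ]
scene0 table 2277 [655.2 274.7] [175.2 257.8] 3.01 z [-0.7  1.2  3.7]
L 57 [-0.13167999  0.32680315] 0.2649135574912796
R 57 [0.30678993 0.06799007] 0.21218133586872664
railtop 0.20643890058519399
side0 rail 727 [ 621.3 -171.5] [317.4  35. ] 88.05 z [204.2 206.4 208.7]
front fit [0.03507868 0.61403927] back [0.04246283 0.64289408]
side0 bin top 120 [475.2 245.6] [82.4 59.9] 8.08 z [53.2 60.7 70.6]
side0 lip 29 [510.1 250.3] [ 7.8 41. ] 14.51 z [65.9 69.2 72.1]
side0 bin all 357 [456.1 243. ] [120.8  60.1] 7.74 z [22.2 39.6 67.5]
side0 bottle 35 [549.8 255.1] [16.3 14.2] 23.7 z [62.4 69.6 73.4]
side0 carton top 132 [433.6 356.8] [34.9 37.9] 79.19 z [106.6 115.  118. ]
side0 nbL 209 [547.5 -41. ] [65. 79.] 85.41 z [136.8 158.1 187.6]
side0 nbR 243 [ 539.9 -279.7] [85.6 64.6] 0.11 z [135.3 161.9 187.4]
side0 upL 116 [662.2  24. ] [31.7 33.4] 89.55 z [245.7 251.3 253.7]
side0 upR 110 [ 647.2 -349.5] [38.6 32.7] 79.05 z [245.8 251.4 254.7]
side0 table 1716 [649.9 275. ] [199.9 249.8] 0.03 z [-3.9 -0.3  3.8]
L 36 [-0.34313169  0.43376216] 0.2724902638897745
R 19 [0.33018343 0.06215609] 0.21734230315767214
```

```bash
cat >> h.py <<'E'
def to(p,yaw=None):
    "shift (cm) in tool axes and turn to reach world p"
    o=ctrl.get_obs();Rm=R.from_euler('xyz',o['eef_rot']).as_matrix()
    s=Rm.T@(np.array(p)-o['ee_pos'])*100
    print('shift cm',s.round(2),'turn',None if yaw is None else round(-(yaw-o['eef_rot'][2]),3))
E
python3 -c "
from h import *
to([.46,.241,.2],1.70)"
```

```text
shift cm [-17.43   2.42 -35.87] turn -0.455
```

Emit:
jog_arm([
  [9.4,[-2.2,0.3,-4.5],-0.06],
  [9.4,[-4.4,0.6,-9],-0.12],
  [9.4,[-6.6,0.9,-13.5],-0.18],
  [9.4,[-8.8,1.2,-18],-0.24],
  [9.4,[-11,1.5,-22.5],-0.3],
  [9.4,[-13.2,1.8,-27],-0.36],
  [9.4,[-15.4,2.1,-31.5],-0.42],
  [9.4,[-17.4,2.4,-35.9],-0.455],
  [9.4,[-17.4,2.4,-35.9],-0.455],
  [9.4,[-17.4,2.4,-35.9],-0.455],
])

```text
time_s: 1.15
ee_pos: [0.4607, 0.2407, 0.2]
eef_rot: [-1.57, 0.0, 1.698]
force: [0.1, -0.6, -0.2]
grip_width: 0.0941
```

```bash
python3 - <<'E'
from h import *
o=ctrl.get_obs();print(o['time_s'],o['ee_pos'].round(4) if hasattr(o['ee_pos'],'round') else o['ee_pos'],o['eef_rot'],o['force'])
c=snap('wrist');W=cloud(c);cv2.imwrite('pics/w1.png',c['img'][...,::-1])
np.savez('w1.npz',W=W,img=c['img'])
P=W.reshape(-1,3);P=P[np.isfinite(P).all(1)]
def box(a,b,c,d,e,f): return P[(P[:,0]>a)&(P[:,0]<b)&(P[:,1]>c)&(P[:,1]<d)&(P[:,2]>e)&(P[:,2]<f)]
for l,b in dict(tops=(.37,.54,.19,.30,.055,.075),lip=(.47,.54,.19,.3,.066,.08),all=(.37,.54,.19,.30,.02,.08),rim=(.38,.43,.19,.3,.03,.045),bot=(.52,.6,.2,.3,.05,.09)).items():
    B=box(*b)
    if len(B)>5:
        r=cv2.minAreaRect((B[:,:2]*1000).astype(np.float32));print(l,len(B),np.round(r[0],1),np.round(r[1],1),round(r[2],2),np.percentile(B[:,2]*1000,[5,50,95]).round(1))
E
```

```text
1.15 [0.4607 0.2407 0.2   ] [-1.56992867e+00  9.44250682e-05  1.69766845e+00] [ 0.07810825 -0.56949217 -0.22964732]
tops 1163 [484.4 244.7] [113.3  60. ] 7.99 [55.9 62.1 72.3]
lip 248 [523.9 249.7] [33.5 43.2] 7.88 [66.8 71.4 73.2]
all 3257 [471.4 242.8] [140.5  60. ] 7.74 [25.2 46.6 70.2]
rim 721 [417.5 235.3] [31.5 59.8] 7.34 [36.2 39.1 41.9]
bot 344 [545.8 253. ] [15.4 16.2] 52.03 [52.4 71.5 74.8]
```

View pics/w1.png

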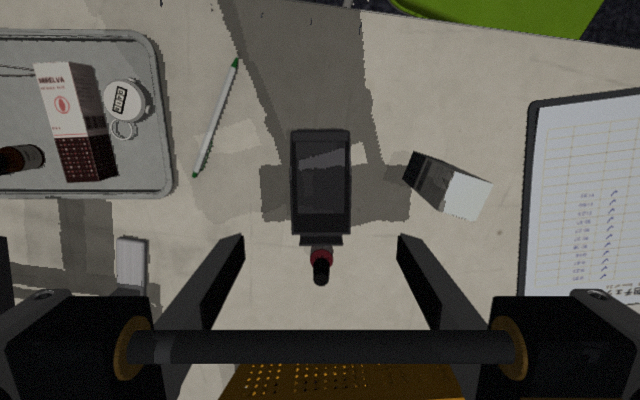

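The wrist view shows the bin at (320,185) with its hook at (320,240), the bottle just behind it at (320,265) and the carton at right (450,190). The space toward the tray is free apart from a pen at (215,115).

```bash
python3 - <<'E'
from h import *
W=np.load('w1.npz')['W'].reshape(-1,3);P=W[np.isfinite(W).all(1)]
P=P[(abs(P[:,0]-.46)<.1)&(abs(P[:,1]-.242)<.05)]
a=.138;u=(P[:,0]-.46)*np.cos(a)+(P[:,1]-.241)*np.sin(a);v=-(P[:,0]-.46)*np.sin(a)+(P[:,1]-.241)*np.cos(a);z=P[:,2]
def s(l,m): print(l,m.sum(),'u',np.percentile(u[m]*1e3,[1,50,99]).round(1),'v',np.percentile(v[m]*1e3,[1,50,99]).round(1))
s('lip',(z>.069)&(z<.076)&(u<.065)&(abs(v)<.023))
s('walls',(z>.058)&(z<.066)&(u<.04)&(u>-.03))
s('rim',(z>.034)&(z<.045)&(u<-.03)&(u>-.075))
s('rimall',(z>.02)&(z<.045)&(u<-.03)&(u>-.085))
s('bottle',(z>.05)&(u>.07))
E
python3 -c "
from h import *
to([.461,.241,.07],1.708)"
```

```text
lip 172 u [47.8 49.1 51.2] v [-20.8   0.4  21.2]
walls 358 u [-25.5   8.4  40. ] v [-29.5 -11.3  30.2]
rim 718 u [-58.6 -53.  -34. ] v [-29.2  -0.5  29.2]
rimall 755 u [-58.6 -52.8 -31.9] v [-29.2  -1.4  29.2]
bottle 344 u [79.2 83.4 94.6] v [-8.5  0.   8.6]
shift cm [-0.06 13.02 -0.09] turn -0.009
```

Emit:
jog_arm([
  [9.4,[0,4,0],-0.01],
  [9.4,[0,8,0],-0.01],
  [9.4,[0,11,0],-0.01],
  [9.4,[0,13,0],-0.01],
  [9.4,[0,14.5,0],-0.01],
  [9.4,[0,15.4,0],-0.01],
  [9.4,[0,15.4,0],-0.01],
])

```text
time_s: 1.9
ee_pos: [0.4595, 0.242, 0.0458]
eef_rot: [-1.569, 0.0, 1.711]
force: [-0.3, 0.1, 0.2]
grip_width: 0.0938
```

Emit:
jog_arm([
  [5.5,[0,0,0],0],
  [5.5,[0,0,0],0],
  [5.5,[0,0,0],0],
  [5.5,[0,0,0],0],
  [5.5,[0,0,0],0],
  [5.5,[0,0,0],0],
  [5.5,[0,0,0],0],
  [5.5,[0,0,0],0],
], grip_force=25)

```text
time_s: 2.7
ee_pos: [0.4606, 0.2413, 0.0468]
eef_rot: [-1.571, -0.0, 1.71]
force: [-1.6, -1.0, 6.0]
grip_width: 0.0598
```

Emit:
jog_arm([
  [5.5,[0,-1,0],0],
  [5.5,[0,-3,0],0],
  [5.5,[0,-6,0],0],
  [5.5,[0,-9,0],0],
  [5.5,[0,-12,0],0],
  [5.5,[0,-12,0],0],
  [5.5,[0,-12,0],0],
])

```text
time_s: 3.4
ee_pos: [0.4603, 0.2413, 0.1666]
eef_rot: [-1.571, -0.0, 1.71]
force: [0.3, 0.0, -2.6]
grip_width: 0.0599
```

```bash
python3 - <<'E'
from h import *
o=ctrl.get_obs();print(o['time_s'],o['force'],o['grip_width'])
to([.42,.08,.165],1.531)
E
```

```text
3.4 [ 0.33393409  0.04978905 -2.62593603] 0.059876300253781475
shift cm [-15.41   0.15   6.23] turn 0.179
```

```bash
python3 -c "
from h import *
to([.50,.17,.165],1.531)"
```

```text
shift cm [-7.61  0.16 -2.94] turn 0.179
```

Emit:
jog_arm([
  [5.5,[-2,0,-0.8],0.05],
  [5.5,[-5,0,-2],0.1],
  [5.5,[-7.2,0,-2.8],0.16],
  [5.5,[-7.6,0,-2.9],0.179],
  [5.5,[-7.6,3,-2.9],0.179],
  [5.5,[-7.6,6.5,-2.9],0.179],
  [5.5,[-7.6,9.5,-2.9],0.179],
  [5.5,[-7.6,11.2,-2.9],0.179],
  [5.5,[-7.6,11.8,-2.9],0.179],
  [5.5,[-7.6,11.9,-2.9],0.179],
])

```text
time_s: 4.4
ee_pos: [0.4989, 0.1704, 0.0468]
eef_rot: [-1.569, 0.001, 1.532]
force: [-0.2, -0.5, -1.7]
grip_width: 0.06
```

Emit:
jog_arm([
  [5.5,[0,0,0],0],
  [7.5,[0,0,0],0],
  [7.5,[0,0,0],0],
  [7.5,[0,0,0],0],
  [7.5,[0,0,0],0],
])

```text
time_s: 4.9
ee_pos: [0.4998, 0.1701, 0.0477]
eef_rot: [-1.571, -0.0, 1.531]
force: [-1.2, -0.3, 0.6]
grip_width: 0.0751
```

Emit:
jog_arm([
  [7.5,[0,0,1.5],0],
  [7.5,[0,0,3],0],
  [7.5,[0,0.8,3.8],0],
  [7.5,[0,1.6,3.8],0],
  [7.5,[0,1.6,3.8],0],
])

```text
time_s: 5.4
ee_pos: [0.4616, 0.1714, 0.0303]
eef_rot: [-1.569, 0.001, 1.531]
force: [0.7, -0.3, 0.2]
grip_width: 0.0749
```

Emit:
jog_arm([
  [5.5,[0,0,0],0],
  [5.5,[0,0,0],0],
  [5.5,[0,0,0],0],
  [5.5,[0,0,0],0],
  [5.5,[0,0,0],0],
], grip_force=4)

```text
time_s: 5.9
ee_pos: [0.4619, 0.1716, 0.0315]
eef_rot: [-1.571, -0.0, 1.531]
force: [0.7, -0.7, -1.2]
grip_width: 0.06
```

```bash
python3 - <<'E'
from h import *
o=ctrl.get_obs();print(o['time_s'],o['force'],o['moment'],o['ee_pos'],o['eef_rot'])
c=snap('wrist');cv2.imwrite('pics/w2.png',c['img'][...,::-1])
E
```

```text
5.9 [ 0.73335571 -0.68058252 -1.21517725] [ 0.02517638 -0.09912483 -0.00630498] [0.4618805  0.17156314 0.03151221] [-1.57102034e+00 -3.94038899e-05  1.53093589e+00]
```

View pics/w2.png

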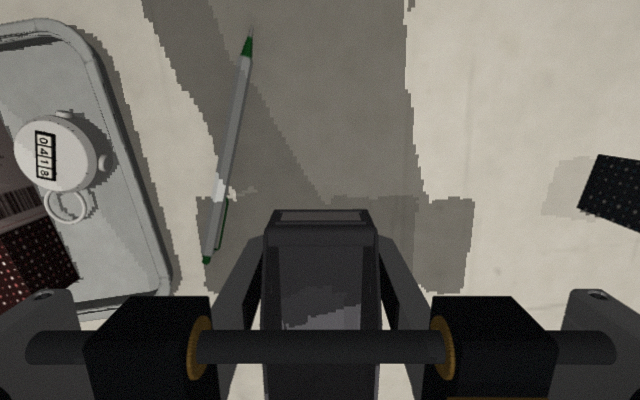

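The wrist view shows the bin between the fingers at (320,300), gripped near its front, with the pen clear at (225,150). Next I'll tip it on its heel with a light grip.

Emit:
jog_arm([
  [5.5,[0,-0.8,-0.3],0],
  [5.5,[0,-1.6,-0.7],0],
  [5.5,[0,-2.3,-1.1],0],
  [5.5,[0,-3.1,-1.6],0],
  [5.5,[0,-3.1,-1.6],0],
  [5.5,[0,-3.1,-1.6],0],
])

```text
time_s: 6.55
ee_pos: [0.4779, 0.171, 0.0626]
eef_rot: [-1.571, -0.0, 1.531]
force: [1.0, 0.9, -1.1]
grip_width: 0.0601
```

```bash
cat >> h.py <<'E'
def binpts(tag):
    "bin points in rail-aligned frame relative to TCP, from side+scene+wrist"
    o=ctrl.get_obs();a=o['eef_rot'][2]-np.pi/2;print(tag,'t',round(o['time_s'],2),'F',np.round(o['force'],1),'M',np.round(o['moment'],3),'p',np.round(o['ee_pos'],4))
    out={}
    for n in ('side','wrist','scene'):
        c=snap(n);W=cloud(c);cv2.imwrite(f'pics/{tag}_{n}.png',c['img'][...,::-1])
        D=W-o['ee_pos'];u=D[...,0]*np.cos(a)+D[...,1]*np.sin(a);v=-D[...,0]*np.sin(a)+D[...,1]*np.cos(a)
        out[n]=np.stack([u,v,D[...,2]],-1)
    np.savez(tag+'.npz',**out);return out
E
python3 - <<'E'
from h import *
P=binpts('t1')
for n,p in P.items():
    q=p.reshape(-1,3)*1e3;q=q[np.isfinite(q).all(1)]
    for l,vm in (('mid',abs(q[:,1])<20),('walls',(abs(abs(q[:,1])-29)<3))):
        m=vm&(q[:,0]>-70)&(q[:,0]<120)&(q[:,2]>-50)&(q[:,2]<40)
        r=q[m];print(n,l,len(r))
        for a in range(-40,115,10):
            s=r[(r[:,0]>=a)&(r[:,0]<a+10)]
            if len(s)>2: print((a+5,int(s[:,2].max()),int(s[:,2].min())),end=' ')
        print()
E
```

```text
t1 t 6.55 F [ 1.   0.9 -1.1] M [ 0.142 -0.175  0.076] p [0.4779 0.171  0.0626]
side mid 411
(-25, -6, -31) (-15, 13, -35) (-5, 12, -36) (5, -22, -38) (15, -32, -42) (25, -35, -47) (35, -35, -48) (65, -37, -49) (75, -26, -45) (85, 2, -14) (95, 9, -12) 
side walls 82
(-5, 34, -32) (5, 37, 0) (15, 39, -38) (25, 18, -20) (35, 20, -19) (45, 12, -31) (55, 9, 6) (65, 8, -49) (75, 4, -38) (85, 3, -15) 
wrist mid 9588
(-25, 3, -24) (-15, 14, 0) (-5, 11, 8) (15, -34, -38) (25, -37, -42) (35, -40, -45) (45, -44, -49) (55, -47, -49) (65, -33, -49) (75, -5, -42) (85, 3, -10) (95, 6, -3) 
wrist walls 5392
(-25, 0, -24) (-15, 39, -2) (-5, 39, -7) (5, 39, -22) (15, 21, -38) (25, 22, -41) (35, 18, -45) (45, 6, -48) (55, -7, -49) (65, 11, -49) (75, 7, -40) (85, 3, -9) 
scene mid 18
(-15, 13, 6) (-5, 11, 8) 
scene walls 297
(-25, -11, -22) (-15, 32, -18) (-5, 39, -17) (5, 39, -24) (15, 21, -24) (25, 23, -18) (35, 22, -5) (45, 16, 5)
```

It is tilting properly, about 20° so far. Continuing to about 41°, then tightening the grip.

Emit:
jog_arm([
  [5.5,[0,-0.7,-0.6],0],
  [5.5,[0,-1.3,-1.2],0],
  [5.5,[0,-1.8,-1.9],0],
  [5.5,[0,-2.4,-2.7],0],
  [5.5,[0,-2.4,-2.7],0],
  [5.5,[0,-2.4,-2.7],0],
])

```text
time_s: 7.3
ee_pos: [0.5047, 0.1698, 0.0863]
eef_rot: [-1.571, 0.0, 1.531]
force: [-0.5, 0.1, -1.5]
grip_width: 0.0602
```

Emit:
jog_arm([
  [5.5,[0,0,0],0],
  [5.5,[0,0,0],0],
  [5.5,[0,0,0],0],
  [5.5,[0,0,0],0],
  [5.5,[0,-1,0],0],
  [5.5,[0,-3,0],0],
  [5.5,[0,-6,0],0],
  [5.5,[0,-9,0],0],
  [5.5,[0,-9,0],0],
  [5.5,[0,-9,0],0],
], grip_force=40)

```text
time_s: 8.3
ee_pos: [0.5047, 0.1699, 0.1769]
eef_rot: [-1.572, -0.0, 1.531]
force: [-0.7, 0.5, -2.7]
grip_width: 0.0597
```

```bash
cat >> h.py <<'E'
def fitbin(P):
    for n,p in P.items():
        q=p.reshape(-1,3)*1e3;q=q[np.isfinite(q).all(1)]
        q=q[(q[:,0]>-70)&(q[:,0]<120)&(abs(q[:,1])<35)&(q[:,2]>-90)&(q[:,2]<60)]
        # wall-top line: upper envelope of side walls for u 30..65
        w=q[(abs(abs(q[:,1])-28)<5)]
        e=[]
        for a in np.arange(34,66,4):
            s=w[(w[:,0]>=a)&(w[:,0]<a+4)]
            if len(s)>3:e.append((a+2,s[:,2].max()))
        l=q[(abs(q[:,1])<21)&(q[:,0]>50)]
        i=np.argsort(-l[:,0])[:6] if len(l) else []
        print(n,len(q),'env',np.round(e,0).tolist(),'maxu',l[i][:,[0,2]].round(0).tolist())
E
python3 - <<'E'
from h import *
P=binpts('t2');fitbin(P)
E
```

```text
t2 t 8.3 F [-0.7  0.5 -2.7] M [0.016 0.046 0.015] p [0.5047 0.1699 0.1769]
side 1108 env [[36.0, 11.0], [40.0, 10.0], [44.0, 6.0], [48.0, 3.0], [52.0, 0.0], [56.0, -1.0], [60.0, -5.0], [64.0, -6.0]] maxu [[98.0, -17.0], [97.0, -19.0], [97.0, -20.0], [96.0, -20.0], [96.0, -18.0], [96.0, -20.0]]
wrist 18590 env [[36.0, 13.0], [40.0, 8.0], [44.0, 3.0], [48.0, -2.0], [52.0, -7.0], [56.0, -12.0], [60.0, -17.0], [64.0, -21.0]] maxu [[97.0, -19.0], [97.0, -19.0], [97.0, -19.0], [97.0, -19.0], [97.0, -19.0], [97.0, -19.0]]
scene 1417 env [[36.0, 11.0], [40.0, 7.0], [44.0, 4.0], [48.0, 2.0], [52.0, -0.0], [56.0, -4.0], [60.0, -6.0], [64.0, -10.0]] maxu [[84.0, -35.0], [83.0, -22.0], [82.0, -24.0], [82.0, -21.0], [82.0, -32.0], [82.0, -33.0]]
```

```bash
python3 - <<'E'
from h import *
d=np.load('t2.npz')
for n in ('wrist','side','scene'):
    q=d[n].reshape(-1,3)*1e3;q=q[np.isfinite(q).all(1)]
    q=q[(q[:,0]>-70)&(q[:,0]<105)&(abs(q[:,1])<24)&(q[:,2]>-85)&(q[:,2]<60)][:,[0,2]]
    rng=np.random.default_rng(0);r=q
    for k in range(4):
        best=None
        for _ in range(400):
            if len(r)<40:break
            a,b=r[rng.choice(len(r),2,False)];t=b-a;L=np.hypot(*t)
            if L<8: continue
            nn=np.array([-t[1],t[0]])/L;m=abs((r-a)@nn)<1
            if best is None or m.sum()>best.sum():best=m
        if best is None:break
        s=r[best];c=s.mean(0);w=np.linalg.svd(s-c,full_matrices=False)[2][0];w*=np.sign(w[0])
        pr=(s-c)@w
        print(n,best.sum(),'ang',np.degrees(np.arctan2(w[1],w[0])).round(1),'from',(c+w*np.percentile(pr,2)).round(1),'to',(c+w*np.percentile(pr,98)).round(1))
        r=r[~best]
E
```

```text
wrist 4112 ang 56.8 from [-31.8 -16.6] to [-11.2  14.8]
wrist 2957 ang 54.8 from [ 49.5 -69.7] to [ 73.3 -36. ]
wrist 907 ang -37.2 from [-30.1 -10.6] to [ 47.7 -69.6]
wrist 909 ang -18.5 from [-13.8  14.4] to [ 93.9 -21.6]
side 140 ang -33.3 from [-27.4 -19.8] to [ 63.1 -79.2]
side 106 ang -33.7 from [-30.7 -19.7] to [ 58.9 -79.5]
side 90 ang -34.1 from [-25.2 -17.8] to [ 60.2 -75.6]
side 40 ang -33.7 from [-30.6 -21.7] to [ 60.8 -82.7]
scene 30 ang -26.4 from [-13.7  14.7] to [ 83.8 -33.7]
```

View pics/t2_wrist.png

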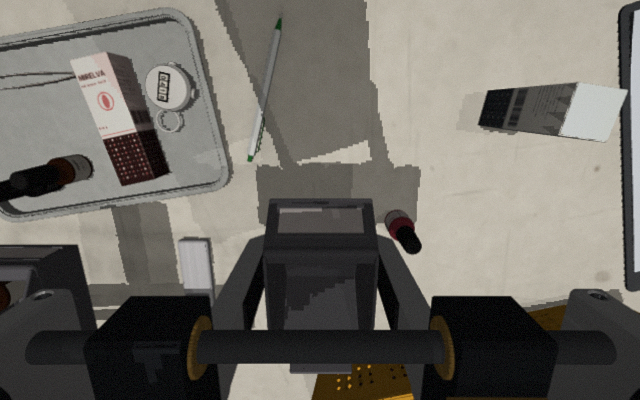

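The wrist picture shows the bin held tipped at (320,270) with the hook just behind the bar at (320,370). The bottle at (403,230) and the carton at (555,110) both still stand. The tilt is about 34.5°, and root to TCP is (78.2, −32.5) mm. I'm going over the neighbours.

Emit:
jog_arm([
  [5.5,[0,-3,0],0],
  [5.5,[0,-7,0],0],
  [5.5,[0,-11,0],0],
  [5.5,[0,-12.3,0],0],
], grip_force=20)

```text
time_s: 8.85
ee_pos: [0.5053, 0.1701, 0.3025]
eef_rot: [-1.575, -0.001, 1.531]
force: [0.3, -0.7, -1.6]
grip_width: 0.0601
```

```bash
python3 -c "
from h import *
o=ctrl.get_obs();print(o['force'],o['ee_pos'])
to([.479,-.160,.3],1.531)"
```

```text
[ 0.33400819 -0.66045919 -1.62319026] [0.50532352 0.17005753 0.3025054 ]
shift cm [-33.08   0.21   1.32] turn 0.0
```

Emit:
jog_arm([
  [5.5,[-3,0,0.2],0],
  [5.5,[-7,0,0.5],0],
  [5.5,[-11.5,0,0.7],0],
  [5.5,[-16,0,0.9],0],
  [5.5,[-20.5,0,1.1],0],
  [5.5,[-25,0,1.3],0],
  [5.5,[-29,0,1.3],0],
  [5.5,[-32,0,1.3],0],
  [5.5,[-33.1,0,1.3],0],
  [5.5,[-33.1,0,1.3],0],
])

```text
time_s: 9.85
ee_pos: [0.4783, -0.161, 0.2981]
eef_rot: [-1.569, -0.001, 1.529]
force: [-0.0, 0.1, -1.5]
grip_width: 0.0601
```

```bash
python3 - <<'E'
from h import *
P=binpts('t3')
o=ctrl.get_obs()
q=P['wrist'].reshape(-1,3)*1e3;q=q[np.isfinite(q).all(1)]
z=q[:,2]+o['ee_pos'][2]*1e3
m=(abs(z-208)<6)&(q[:,0]>100)
print(m.sum());
if m.sum():
    zt=np.median(z[m]);print('top',zt,np.percentile(z[m],[5,95]));r=q[m]
    for a in range(-200,200,40):
        s=r[(r[:,1]>=a)&(r[:,1]<a+40)]
        if len(s)>5: print(a+20,len(s),np.percentile(s[:,0],[1,50,99]).round(1))
# neighbours wall tops (z ~ 208-28=180), lip region
for sgn in (1,-1):
    w=q[(z>172)&(z<186)&(abs(q[:,1]-sgn*120)<45)&(q[:,0]>40)&(q[:,0]<130)]
    if len(w): 
        print('nb',sgn,len(w),np.percentile(w[:,0],[1,99]).round(1),np.percentile(w[:,1],[1,50,99]).round(1))
l=q[(abs(q[:,1])<21)&(q[:,0]>50)&(q[:,0]<105)&(q[:,2]>-60)]
i=np.argsort(-l[:,0])[:5];print(l[i].round(1).tolist())
f=q[(abs(q[:,1])<24)&(q[:,0]>-40)&(q[:,0]<-8)&(q[:,2]>-40)&(q[:,2]<16)]
print('front slope',np.degrees(np.arctan(np.polyfit(f[:,2],f[:,0],1)[0])), f[:,1].mean())
E
```

```text
t3 t 9.85 F [-0.   0.1 -1.5] M [-0.01   0.053 -0.002] p [ 0.4783 -0.161   0.2981]
0
nb 1 864 [ 42.1 103.5] [ 91.9 117.3 151.2]
nb -1 825 [ 51.9 103.6] [-148.  -127.7  -87.7]
[[97.8, 18.8, -19.3], [97.6, -8.0, -18.2], [97.6, 5.4, -18.1], [97.5, -9.4, -18.0], [97.3, 11.0, -17.9]]
front slope 33.81080217993684 0.03929822039759265
```

View pics/t3_wrist.png

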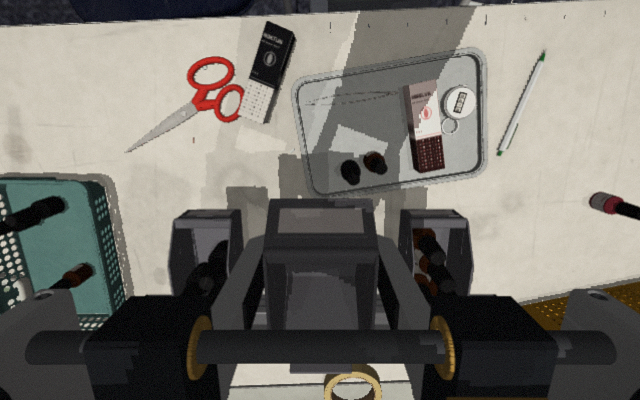

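The wrist view shows both neighbours, at (205,250) and (437,250), and our tilted bin centred between them. The rail itself is hidden by the gripper. I'll use the neighbours' front rims to get the rail pose.

```bash
python3 - <<'E'
from h import *
d=np.load('t3.npz');zt=298.1
for n in('wrist','scene','side'):
  q=d[n].reshape(-1,3)*1e3;q=q[np.isfinite(q).all(1)];z=q[:,2]+zt
  for s in (1,-1):
    v=q[:,1]-s*120-1.7
    m=(abs(v)<26)&(z>100)&(z<170)&(q[:,0]<40)&(q[:,0]>0)
    if m.sum()<10: continue
    f=q[m];zz=z[m]
    rim=zz>np.percentile(zz[f[:,0]<np.percentile(f[:,0],60)],99)-3 if False else (f[:,0]<np.percentile(f[:,0],2)+12)
    print(n,s,m.sum(),'front u',np.percentile(f[:,0],[.5,2,10]).round(1),'rim z',np.percentile(zz[rim],[90,97,99.5]).round(1))
    w=(abs(abs(v)-28.5)<2.5)&(q[:,0]>55)&(q[:,0]<95)&(z>150)&(z<190)
    if w.sum()>5: print('   wall top z',w.sum(),np.percentile(z[w],[50,90,97,100]).round(1))
E
```

```text
wrist 1 970 front u [25.8 26.  26.5] rim z [158.1 158.6 159. ]
   wall top z 809 [168.4 180.1 181.1 182.4]
wrist -1 943 front u [26.4 26.6 27. ] rim z [158.2 158.7 159.2]
   wall top z 837 [169.3 180.3 181.3 182.6]
scene 1 35 front u [26.1 26.3 26.9] rim z [159.4 159.9 160.8]
   wall top z 179 [170.2 179.8 180.7 181.8]
scene -1 369 front u [26.  27.1 29.2] rim z [158.8 159.5 160. ]
   wall top z 329 [168.6 180.7 182.  182.6]
side 1 43 front u [26.5 26.7 27.7] rim z [158.1 158.8 159.1]
   wall top z 13 [174.6 179.7 180.7 180.9]
side -1 28 front u [25.3 25.8 27.3] rim z [156.5 157.4 157.4]
   wall top z 55 [166.4 176.5 177.9 178.8]
```

Emit:
jog_arm([
  [5.5,[0.17,3,0],0],
  [5.5,[0.17,6,0],0],
  [5.5,[0.17,8.5,0],0],
  [5.5,[0.17,9.7,0],0],
  [5.5,[0.17,9.7,0],0],
  [5.5,[0.17,9.7,0],0],
  [5.5,[0.17,9.7,0],0],
])

```text
time_s: 10.7
ee_pos: [0.4792, -0.1587, 0.2038]
eef_rot: [-1.573, 0.001, 1.531]
force: [0.1, 1.0, -1.4]
grip_width: 0.0602
```

```bash
cat >> h.py <<'E'
F0=np.array([.4783,-.161,.2981]); UA=np.array([np.cos(-.041),np.sin(-.041),0])
def rel(th=34.0,top=.209):
    o=ctrl.get_obs();p=np.array(o['ee_pos']);t=np.radians(th)
    u=(p-F0)@UA*1e3-126.1;z=(p[2]-top)*1e3
    r=np.array([82.9,17.5]);xr=u+r[0]*np.cos(t)+r[1]*np.sin(t);zr=z-r[0]*np.sin(t)+r[1]*np.cos(t)
    print('t',round(o['time_s'],2),'root xr,zr',round(xr,1),round(zr,1),'tcp',u.round(1),z.round(1),'v',((p-F0)@np.array([-UA[1],UA[0],0])*1e3).round(1),'F',np.round(o['force'],1),'M',np.round(o['moment'],3))
E
python3 -c "
from h import *
rel()"
```

```text
t 10.7 root xr,zr -46.8 -37.0 tcp -125.3 -5.2 v 2.4 F [ 0.1  1.  -1.4] M [ 0.006  0.063 -0.001]
```

Emit:
jog_arm([
  [5.5,[-0.05,0.25,0],0],
  [5.5,[-0.05,0.25,-1],0],
  [5.5,[-0.05,0.25,-2],0],
  [5.5,[-0.05,0.25,-2.5],0],
  [5.5,[-0.05,0.25,-2.5],0],
  [5.5,[-0.05,0.25,-2.5],0],
])

```text
time_s: 11.3
ee_pos: [0.5036, -0.1601, 0.1997]
eef_rot: [-1.57, -0.0, 1.531]
force: [-0.3, 0.7, -1.2]
grip_width: 0.0598
```

Emit:
jog_arm([
  [5.5,[0,0,-0.3],0],
  [5.5,[0,0,-0.6],0],
  [5.5,[0,0,-0.9],0],
  [5.5,[0,0,-0.9],0],
  [5.5,[0,0,-0.9],0],
])

```text
time_s: 11.8
ee_pos: [0.5126, -0.1605, 0.1999]
eef_rot: [-1.571, -0.0, 1.531]
force: [0.0, 1.5, -1.8]
grip_width: 0.0601
```

```bash
python3 -c "
from h import *
rel()"
```

```text
t 11.8 root xr,zr -13.4 -41.0 tcp -91.9 -9.1 v 1.9 F [ 0.   1.5 -1.8] M [0.055 0.025 0.009]
```

Emit:
jog_arm([
  [5.5,[0,-0.1,-0.2],0],
  [5.5,[0,-0.25,-0.3],0],
  [5.5,[0,-0.4,-0.4],0],
  [5.5,[0,-0.55,-0.5],0],
  [5.5,[0,-0.6,-0.6],0],
  [5.5,[0,-0.6,-0.6],0],
])

```text
time_s: 12.4
ee_pos: [0.5187, -0.1608, 0.206]
eef_rot: [-1.571, 0.0, 1.531]
force: [0.2, 0.3, -2.0]
grip_width: 0.0599
```

```bash
python3 -c "
from h import *
rel()"
```

```text
t 12.4 root xr,zr -7.2 -34.8 tcp -85.8 -3.0 v 1.9 F [ 0.2  0.3 -2. ] M [ 0.041  0.08  -0.04 ]
```

Emit:
jog_arm([
  [5.5,[0,-0.05,-0.2],0],
  [5.5,[0,-0.05,-0.4],0],
  [5.5,[0,-0.05,-0.6],0],
  [5.5,[0,-0.05,-0.6],0],
])

```text
time_s: 12.8
ee_pos: [0.5248, -0.161, 0.2063]
eef_rot: [-1.571, -0.0, 1.531]
force: [-0.1, 0.1, -1.3]
grip_width: 0.0597
```

```bash
python3 - <<'E'
from h import *
rel()
for n in('scene','side'):
    c=snap(n)
    if n=='side': a=c['img'][150:250,130:290]
    else: a=c['img'][180:330,190:390]
    cv2.imwrite(f'pics/in_{n}.png',cv2.resize(a,None,fx=4,fy=4,interpolation=cv2.INTER_CUBIC)[...,::-1])
E
```

```text
t 12.8 root xr,zr -1.2 -34.5 tcp -79.7 -2.7 v 1.9 F [-0.1  0.1 -1.3] M [0.012 0.05  0.047]
```

View pics/in_scene.png

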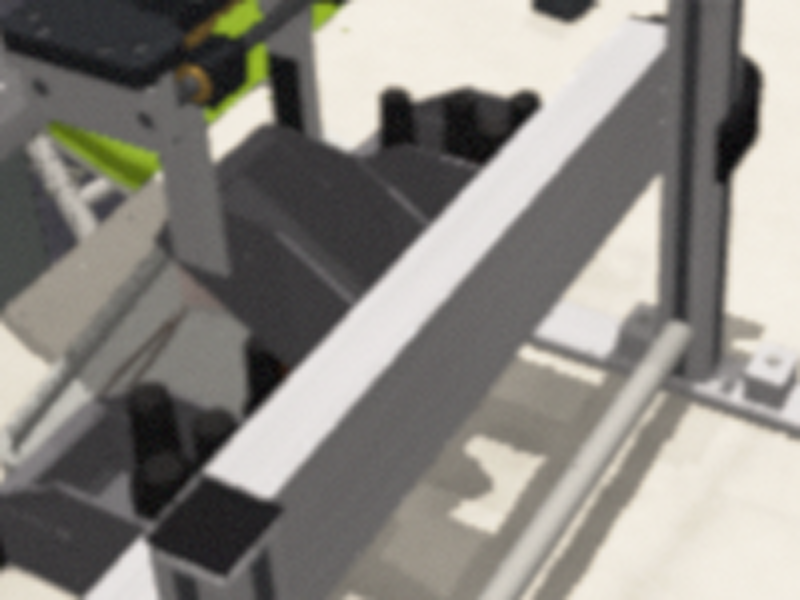

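The scene crop shows the tilted bin with its hook in behind the slat at (360,290), centred between the neighbours. Next I'll swing it down with a light grip.

Emit:
jog_arm([
  [5.5,[0,0,0],0],
  [5.5,[0,0.2,0],0],
  [5.5,[0,0.5,0.1],0],
  [5.5,[0,0.8,0.17],0],
  [5.5,[0,1.1,0.25],0],
  [5.5,[0,1.5,0.33],0],
  [5.5,[0,1.5,0.33],0],
], grip_force=4)

```text
time_s: 13.6
ee_pos: [0.521, -0.1608, 0.1908]
eef_rot: [-1.57, -0.0, 1.531]
force: [0.8, 0.2, -1.4]
grip_width: 0.0601
```

```bash
cat >> h.py <<'E'
def front(tag):
    "tilt of the bin from its front face / floor (wrist), rel. TCP"
    c=snap('wrist');o=ctrl.get_obs();D=(cloud(c)-o['ee_pos'])*1e3;cv2.imwrite(f'pics/{tag}_wrist.png',c['img'][...,::-1])
    vx=np.array([-UA[1],UA[0],0]);u=D@UA;v=D@vx;z=D[...,2]
    for n,m in (('front',(abs(v)<22)&(u>-45)&(u<-8)&(z>-40)&(z<5)),('backwall',(abs(v)<20)&(u>40)&(u<95)&(z>-70)&(z<20))):
        if m.sum()>50: print(n,m.sum(),np.degrees(np.arctan(np.polyfit(z[m],u[m],1)[0])).round(1),np.percentile(u[m],[2,98]).round(1),np.percentile(z[m],[2,98]).round(1))
    m=(abs(v)<24)&(u<5)&(u>-60)&(z<60)
    print('rim top z',np.percentile(z[m],99.5).round(1),'u',np.median(u[m&(z>np.percentile(z[m],97))]).round(1))
E
python3 -c "
from h import *
rel(26);front('s1')"
```

```text
t 13.6 root xr,zr -1.3 -38.8 tcp -83.4 -18.2 v 2.0 F [ 0.8  0.2 -1.4] M [0.107 0.073 0.033]
front 2884 24.4 [-29.4 -17.3] [-21.3   4.6]
backwall 5016 27.0 [42.3 91.6] [-59.8  10.9]
rim top z 13.5 u -14.4
```

Emit:
jog_arm([
  [5.5,[0,0.4,0.05],0],
  [5.5,[0,0.8,0.1],0],
  [5.5,[0,1.2,0.13],0],
  [5.5,[0,1.6,0.16],0],
  [5.5,[0,1.8,0.17],0],
  [5.5,[0,1.8,0.17],0],
])

```text
time_s: 14.25
ee_pos: [0.5194, -0.1608, 0.1731]
eef_rot: [-1.57, -0.0, 1.531]
force: [0.4, 0.1, -1.1]
grip_width: 0.0602
```

```bash
python3 -c "
from h import *
rel(13);front('s2')"
```

```text
t 14.25 root xr,zr -0.3 -37.5 tcp -85.0 -35.9 v 1.9 F [ 0.4  0.1 -1.1] M [ 0.054  0.009 -0.003]
front 2305 13.3 [-25.8 -18.5] [-27.3   2.5]
backwall 4761 26.1 [41.6 90.7] [-47.2   9.6]
rim top z 10.3 u -17.1
```

Emit:
jog_arm([
  [5.5,[0,0.2,0],0],
  [5.5,[0,0.4,0],0],
  [5.5,[0,0.4,0],0],
])

```text
time_s: 14.6
ee_pos: [0.5196, -0.1608, 0.1693]
eef_rot: [-1.571, -0.0, 1.531]
force: [-0.1, 0.1, -1.2]
grip_width: 0.0596
```

```bash
python3 -c "
from h import *
rel(10);front('s3')"
```

```text
t 14.6 root xr,zr -0.2 -36.9 tcp -84.9 -39.7 v 1.9 F [-0.1  0.1 -1.2] M [ 0.016 -0.076 -0.019]
front 2100 10.9 [-25.2 -19.1] [-28.1   2.8]
backwall 4703 24.5 [41.7 89.2] [-44.5  13. ]
rim top z 9.5 u -17.4
```

Emit:
jog_arm([
  [6.5,[0,0,0],0],
  [7.5,[0,0,0],0],
  [8,[0,0,0],0],
  [8,[0,0,0],0],
  [8,[0,0,0],0],
])

```text
time_s: 15.15
ee_pos: [0.5196, -0.1608, 0.1695]
eef_rot: [-1.571, 0.0, 1.531]
force: [-0.0, 0.4, -0.0]
grip_width: 0.0801
```

```bash
python3 -c "
from h import *
rel(10);front('s4')"
```

```text
t 15.15 root xr,zr -0.2 -36.7 tcp -84.9 -39.5 v 1.9 F [-0.   0.4 -0. ] M [0.033 0.001 0.021]
front 2722 15.2 [-24.3  -9.8] [-30.6   4.9]
backwall 4764 24.0 [41.7 89.3] [-45.2  12.6]
rim top z 6.4 u -17.3
```

The bin hangs merely hooked, with the rim about 33 mm below the rail top, as expected. I'm retracting, closing the fingers and going above the rim.

Emit:
jog_arm([
  [8,[0,-1.5,0],0],
  [8,[0,-4,0],0],
  [8,[0,-7,0],0],
  [0,[0,-7,1.25],0],
  [0,[0,-7,1.25],0],
  [0,[0,-7,1.25],0],
  [0,[0,-7,1.25],0],
  [0,[0,-7,1.25],0],
  [0,[0,-7,1.25],0],
  [0,[0,-7,1.25],0],
], grip_force=20)

```text
time_s: 16.2
ee_pos: [0.5071, -0.1603, 0.2392]
eef_rot: [-1.57, -0.0, 1.531]
force: [-0.5, 0.1, -0.4]
grip_width: 0.0273
```

```bash
python3 - <<'E'
from h import *
rel(10);c=snap('wrist');cv2.imwrite('pics/p1.png',c['img'][...,::-1])
D=(cloud(c)-F0)*1e3;u=D@UA-126.1;v=D@np.array([-UA[1],UA[0],0]);z=D[...,2]+F0[2]*1e3-209
m=(abs(v-1.9)<22)&(u<-80)&(u>-115)&(z<-20)&(z>-60)
for a in range(-112,-80,3):
    s=m&(u>=a)&(u<a+3)
    if s.sum()>3: print(a+1.5,s.sum(),np.percentile(z[s],[50,98]).round(1))
E
```

```text
t 16.2 root xr,zr -12.6 33.1 tcp -97.3 30.2 v 1.9 F [-0.5  0.1 -0.4] M [-0.026 -0.024 -0.022]
-107.5 327 [-54.2 -44.1]
-104.5 544 [-42.1 -33.2]
-101.5 215 [-34.  -32.6]
-98.5 213 [-34.4 -33.2]
-95.5 133 [-35.2 -34. ]
```

View pics/p1.png

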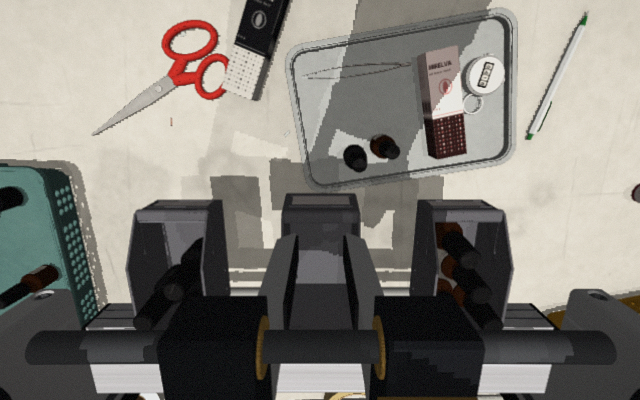

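The wrist view shows our bin at (320,215) between its neighbours, with the fingers nearly closed. The rim spans u from −106 to −94, so I'm moving 2.5 mm outward and going down to just above it.

Emit:
jog_arm([
  [0,[0,0,0.25],0],
  [0,[0,0,0.25],0],
  [0,[0,0,0.25],0],
  [0,[0,1.5,0.25],0],
  [0,[0,3,0.25],0],
  [0,[0,4,0.25],0],
  [0,[0,4.3,0.25],0],
  [0,[0,4.3,0.25],0],
  [0,[0,4.3,0.25],0],
])

```text
time_s: 17.15
ee_pos: [0.5048, -0.1603, 0.1971]
eef_rot: [-1.572, 0.0, 1.531]
force: [-0.3, 0.9, 0.5]
grip_width: -0.0001
```

Emit:
jog_arm([
  [0,[0,0.2,0],0],
  [0,[0,0.4,0],0],
  [0,[0,0.6,0],0],
  [0,[0,0.6,0],0],
])

```text
time_s: 17.55
ee_pos: [0.5049, -0.1604, 0.1912]
eef_rot: [-1.572, 0.001, 1.531]
force: [-0.6, -0.0, 6.5]
grip_width: 0.0006
```

Emit:
jog_arm([
  [0,[0,0.1,0],0],
  [0,[0,0.2,0],0],
  [0,[0,0.3,0],0],
  [0,[0,0.3,0],0],
])

```text
time_s: 17.95
ee_pos: [0.5052, -0.1604, 0.1884]
eef_rot: [-1.573, 0.001, 1.531]
force: [1.0, -0.0, 6.8]
grip_width: 0.0006
```

Emit:
jog_arm([
  [0,[0,0.15,0],0],
  [0,[0,0.3,0],0],
  [0,[0,0.4,0],0],
  [0,[0,0.4,0],0],
])

```text
time_s: 18.35
ee_pos: [0.5048, -0.1603, 0.1837]
eef_rot: [-1.572, 0.0, 1.531]
force: [1.9, -1.3, 3.1]
grip_width: 0.0004
```

```bash
python3 - <<'E'
from h import *
rel(10);c=snap('scene');snapimg=c['img'][180:330,190:390]
cv2.imwrite('pics/p2.png',cv2.resize(snapimg,None,fx=4,fy=4,interpolation=cv2.INTER_CUBIC)[...,::-1])
c=snap('wrist')
D=(cloud(c)-F0)*1e3;u=D@UA-126.1;v=D@np.array([-UA[1],UA[0],0]);z=D[...,2]+F0[2]*1e3-209
for n,m in (('rim',(abs(abs(v-1.9)-20)<7)&(u<-80)&(u>-115)&(z<-20)&(z>-70)),('walls',(abs(abs(v-1.9)-28.5)<3)&(u<0)&(u>-80)&(z>-50)&(z<0))):
  for a in range(-114,0,4):
    s=m&(u>=a)&(u<a+4)
    if s.sum()>3: print(n,a+2,s.sum(),np.percentile(z[s],[98]).round(1))
E
```

```text
t 18.35 root xr,zr -14.9 -22.5 tcp -99.6 -25.3 v 1.8 F [ 1.9 -1.3  3.1] M [-0.004 -0.497 -0.044]
rim -108 5 [-20.7]
rim -104 601 [-44.1]
rim -100 364 [-43.]
rim -96 226 [-42.2]
rim -92 56 [-38.8]
rim -88 30 [-37.7]
rim -84 42 [-32.7]
rim -80 29 [-33.3]
walls -80 45 [-31.3]
walls -76 101 [-30.]
walls -72 53 [-30.6]
walls -68 24 [-39.]
walls -64 12 [-45.]
```

Emit:
jog_arm([
  [0,[0,0.1,0],0],
  [0,[0,0.2,0],0],
  [0,[0,0.2,0],0],
])

```text
time_s: 18.75
ee_pos: [0.5042, -0.1601, 0.1809]
eef_rot: [-1.569, -0.0, 1.531]
force: [-1.2, 0.6, -0.8]
grip_width: 0.0004
```

Emit:
jog_arm([
  [0,[0,0.1,0],0],
  [0,[0,0.2,0],0],
  [0,[0,0.2,0],0],
])

```text
time_s: 19.05
ee_pos: [0.5045, -0.1602, 0.1792]
eef_rot: [-1.57, -0.0, 1.531]
force: [1.1, 0.1, -0.3]
grip_width: 0.0003
```

```bash
cat >> h.py <<'E'
def prof(img=None):
    c=snap('wrist')
    if img: cv2.imwrite(img,c['img'][...,::-1])
    D=(cloud(c)-F0)*1e3;u=D@UA-126.1;v=D@np.array([-UA[1],UA[0],0]);z=D[...,2]+F0[2]*1e3-209
    for n,m in (('rim',(abs(abs(v-1.9)-20)<7)&(u<-80)&(u>-115)&(z<-20)&(z>-70)),('walls',(abs(abs(v-1.9)-28.5)<3)&(u<0)&(u>-100)&(z>-55)&(z<0)),('nbL',(abs(abs(v-121.5)-28.5)<3)&(u<0)&(u>-100)&(z>-55)&(z<0)),('nbLrim',(abs(v-121.5)<25)&(u<-80)&(u>-115)&(z<-20)&(z>-70))):
        print(n,[(a+2,round(float(np.percentile(z[s],98)),1)) for a in range(-114,0,4) for s in [m&(u>=a)&(u<a+4)] if s.sum()>8])
E
python3 -c "
from h import *
rel(3);prof()"
```

```text
t 19.05 root xr,zr -16.3 -16.7 tcp -100.0 -29.8 v 1.9 F [ 1.1  0.1 -0.3] M [-0.014 -0.077  0.02 ]
rim [(-100, -54.1), (-96, -53.3), (-92, -52.5), (-88, -46.8), (-84, -44.3), (-80, -42.1)]
walls [(-100, -53.8), (-96, -51.5), (-92, -48.8), (-88, -46.4), (-84, -43.7), (-80, -40.5), (-76, -38.4), (-72, -37.5), (-68, -41.7)]
nbL [(-100, -51.1), (-96, -48.7), (-92, -45.9), (-88, -43.9), (-84, -40.9), (-80, -38.9), (-76, -37.0), (-72, -34.7), (-68, -32.5), (-64, -29.9), (-60, -28.0), (-56, -28.2), (-52, -33.4), (-48, -36.8), (-44, -41.7), (-40, -45.7), (-36, -50.6), (-28, -27.8), (-24, -27.3), (-20, -27.6), (-16, -28.0), (-12, -27.9), (-8, -27.8), (-4, -28.0), (0, -28.8)]
nbLrim [(-100, -50.9), (-96, -50.1), (-92, -50.1), (-88, -50.9), (-84, -21.0), (-80, -20.7)]
```

The force fell away as the catch snapped and the rim dropped clear of the fingers. I'm pressing to the hard stop as a check before lifting off.

Emit:
jog_arm([
  [0,[0,0.2,0],0],
  [0,[0,0.4,0],0],
  [0,[0,0.5,0],0],
  [0,[0,0.5,0],0],
])

```text
time_s: 19.5
ee_pos: [0.5045, -0.1602, 0.1742]
eef_rot: [-1.57, -0.0, 1.531]
force: [0.6, -0.4, 0.8]
grip_width: 0.0003
```

Emit:
jog_arm([
  [0,[0,-1.5,0],0],
  [0,[0,-5,0],0],
  [0,[0,-9,0],0],
  [0,[0,-12,0],0],
  [0,[0,-12,5],0],
  [0,[0,-12,9],0],
  [0,[0,-12,9],0],
])

```text
time_s: 20.2
ee_pos: [0.4119, -0.1563, 0.2951]
eef_rot: [-1.572, 0.001, 1.53]
force: [-0.6, -0.7, 0.8]
grip_width: 0.0007
```

```bash
python3 - <<'E'
from h import *
rel(0);prof('pics/end_wrist.png')
a=[]
for n in('scene','side'):
    c=snap(n);i=c['img'][180:330,190:390] if n=='scene' else c['img'][130:280,120:320]
    a.append(cv2.resize(i,None,fx=3.9,fy=3.9 if n=='scene' else 3.9,interpolation=cv2.INTER_CUBIC)[:580,:390*2][:, :, ::-1])
w=cv2.imread('pics/end_wrist.png')
cv2.imwrite('pics/end.png',np.hstack([cv2.resize(a[0],(400,300)),cv2.resize(a[1],(400,300))]))
cv2.imwrite('pics/end.png',np.vstack([cv2.imread('pics/end.png'),cv2.resize(w[60:360,100:500],None,fx=1,fy=1) if 0 else cv2.resize(w[110:400,120:520],(400,290)).repeat(1,0).__class__((0,)) if 0 else np.hstack([cv2.resize(w[100:400,120:520],(400,290)),cv2.resize(w,(400,290))])]))
E
```

```text
t 20.2 root xr,zr -109.7 103.6 tcp -192.6 86.1 v 1.9 F [-0.6 -0.7  0.8] M [-0.01  -0.011 -0.042]
rim []
walls []
nbL [(-100, -51.7), (-96, -48.0), (-92, -45.5), (-88, -43.7), (-84, -41.3), (-80, -38.6), (-76, -37.5), (-72, -34.3), (-68, -32.6), (-64, -29.4), (-60, -27.5), (-56, -28.0), (-52, -30.5), (-48, -36.0), (-44, -40.5), (-40, -44.6)]
nbLrim [(-100, -50.5), (-96, -50.0), (-92, -49.7), (-88, -50.4), (-84, -21.6), (-80, -20.4)]
```

View pics/end.png

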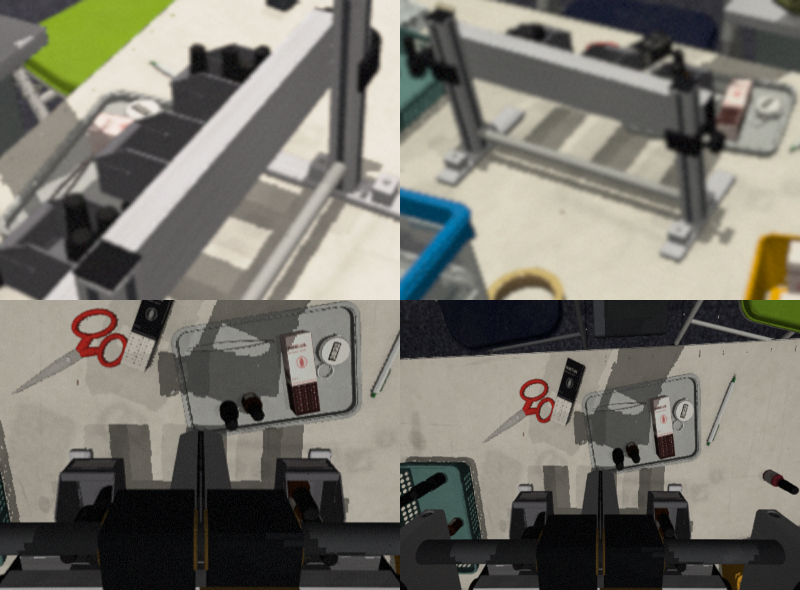

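The composite shows the bin hanging in line between its neighbours (scene crop at (150,150)). The fingers hide it in the wrist view, so I'll open them and measure it against the neighbours.

Emit:
jog_arm([
  [9.4,[0,0,0],0],
  [9.4,[0,0,-3],0],
  [9.4,[0,0,-5],0],
  [9.4,[0,0,-5],0],
  [9.4,[0,0,-5],0],
  [9.4,[0,0,-5],0],
  [9.4,[0,0,-5],0],
  [9.4,[0,0,-5],0],
])

```text
time_s: 21.15
ee_pos: [0.4644, -0.1586, 0.2947]
eef_rot: [-1.571, 0.0, 1.531]
force: [-0.2, 0.3, 0.5]
grip_width: 0.061
```

```bash
cat > m.py <<'E'
from h import *
rel(0)
for n in ('wrist','scene'):
    c=snap(n)
    D=(cloud(c)-F0)*1e3;u=D@UA-126.1;v=D@np.array([-UA[1],UA[0],0]);z=D[...,2]+F0[2]*1e3-209
    if n=='wrist': cv2.imwrite('pics/m_wrist.png',c['img'][...,::-1])
    for l,c0 in (('L',121.5),('M',1.8),('R',-118)):
        w=(abs(abs(v-c0)-28.5)<3)&(z>-60)&(z<0)
        print(n,l,'walls',[(a+3,round(float(np.percentile(z[s],97)),1)) for a in range(-108,0,6) for s in [w&(u>=a)&(u<a+6)] if s.sum()>8])
        r=(abs(v-c0)<25)&(u<-88)&(u>-118)&(z<-20)&(z>-85)
        if r.sum()>20: print('   rim top',np.percentile(z[r&(u<-92)],98).round(1),'front u',np.percentile(u[r],[1,5]).round(1),'v',np.percentile(v[(u<-92)&(u>-103)&(abs(v-c0)<40)&(z>-60)],[1,99]).round(1))
        f=r&(z<-55)&(u<-93)
        if f.sum()>30: print('   front face tilt deg',np.degrees(np.arctan(np.polyfit(z[f],u[f],1)[0])).round(1),f.sum())
E
python3 m.py
```

```text
t 21.15 root xr,zr -57.2 103.2 tcp -140.1 85.7 v 1.8 F [-0.2  0.3  0.5] M [ 0.088  0.015 -0.01 ]
wrist L walls [(-99, -49.8), (-93, -46.0), (-87, -43.1), (-81, -39.6), (-75, -35.9), (-69, -32.3), (-63, -28.7), (-57, -27.7), (-51, -27.9), (-45, -28.1), (-39, -32.9), (-33, -41.4), (-27, -49.7)]
   rim top -50.3 front u [-100.2  -99.8] v [ 92.  150.3]
   front face tilt deg -0.4 437
wrist M walls [(-99, -52.3), (-93, -49.4), (-87, -44.4), (-81, -41.4), (-75, -37.9), (-69, -33.1), (-63, -30.4), (-57, -29.6), (-51, -29.5), (-45, -29.2), (-39, -28.5), (-33, -28.2), (-27, -28.4), (-21, -28.2), (-15, -27.5), (-9, -27.4), (-3, -27.8)]
   rim top -53.3 front u [-100.3  -99.8] v [-26.2  31.8]
   front face tilt deg 0.1 513
wrist R walls [(-99, -49.4), (-93, -46.5), (-87, -42.5), (-81, -39.4), (-75, -35.8), (-69, -32.5), (-63, -29.5), (-57, -27.9), (-51, -27.7), (-45, -27.4), (-39, -32.1), (-33, -40.4), (-27, -48.2)]
   rim top -50.0 front u [-100.   -99.6] v [-146.5  -87.8]
   front face tilt deg -0.3 435
scene L walls [(-93, -49.0), (-87, -44.0), (-81, -38.4), (-75, -35.8), (-69, -31.9), (-63, -28.5), (-57, -28.0), (-51, -27.9), (-45, -27.3), (-39, -27.6), (-33, -27.9), (-27, -28.0)]
   rim top -49.2 front u [-100.5 -100. ] v [ 89.6 122.8]
scene M walls [(-99, -52.1), (-93, -49.2), (-87, -46.4), (-81, -41.2), (-75, -38.2), (-69, -34.5), (-63, -30.6), (-57, -30.2), (-51, -29.3), (-45, -29.6), (-39, -28.8), (-33, -28.7), (-27, -28.6), (-21, -29.0)]
   rim top -52.8 front u [-101.2  -99.7] v [-28.4  40.3]
   front face tilt deg -6.4 53
scene R walls [(-99, -49.3), (-93, -46.1), (-87, -43.3), (-81, -39.1), (-75, -35.6), (-69, -31.4), (-63, -28.8), (-57, -27.8), (-51, -27.4), (-45, -27.4), (-39, -27.7), (-33, -27.0), (-27, -26.8), (-21, -27.0)]
   rim top -49.1 front u [-99.8 -98.3] v [-149.2  -90.5]
   front face tilt deg 0.6 119
```

View pics/m_wrist.png

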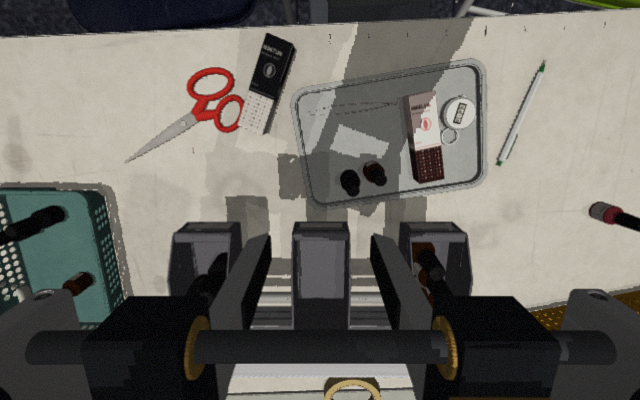

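The wrist view shows the bin at (320,260) hanging in line with its neighbours at (205,260) and (435,260). The rim sank 20 mm, the front is flush with theirs and the tilt is about 2° low, which matches snapped home. I'll check the bystanders, then hand in.

```bash
python3 - <<'E'
from h import *
P=cloud(snap('side')).reshape(-1,3);P=P[np.isfinite(P).all(1)]
for l,(x,y,h) in dict(bottle=(.55,.254,.05),carton=(.433,.354,.1)).items():
    m=(np.hypot(P[:,0]-x,P[:,1]-y)<.04)&(P[:,2]>h);print(l,m.sum(),P[m].mean(0).round(3),P[m,2].max().round(3))
o=ctrl.get_obs();print(o['time_s'],np.round(o['force'],1));print(ctrl.hand_in())
E
```

```text
bottle 50 [0.551 0.256 0.065] 0.076
carton 154 [0.439 0.357 0.112] 0.12
21.3 [-0.4 -0.3 -0.6]
the job is handed in; nothing more can be done
None
```

The bin hangs snapped home in the middle place of the rail, and I handed the job in at 21.3 s.

I moved the bin clear of the bottle and tipped it front-up on its heel to about 34°. I then fed the hook lip into the groove without measurable contact, swung the bin down and released it onto the roller. Last, I pressed the front rim with closed fingers.

**Last checks, all passed unless noted below:**
- **Position:** the rim sank about 20 mm from hooked to home. The front is flush with the neighbours, the rear wall tops are at the same height, and the bin is centred to within about 1 mm.
- **Bystanders:** the bottle and carton still stand where they were.
- **Arm:** it is clear of everything and reads no contact force.

**Checks that disagreed or fell short:**
- **Tilt:** the rim sits about 3 mm lower than the neighbours' rims. That is about 1.8 to 2.4° low, at or slightly past the edge of the stated 0 to 2° range.
- **Press force:** the highest reading was 6.8 N, below the expected 8 to 11 N. Readings came only at the end of each move, so the peak probably fell between them. The force then dropped to zero as the rim fell away.
- **Hard stop:** my follow-up press read only 0.8 N, so I did not feel a clear stop.

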